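# Call the customer and scan out the boxed order

### The arm

A 7-joint arm with a two-finger parallel gripper is mounted at the origin on the work surface. World frame = base frame: x ahead of the robot, y to its left, z up, the work surface at z = 0. Lengths are in mm, angles in rad, forces in N, time in s.
With the tool pointing down it reaches from about 400 to 850 mm from the base axis. Payload 4.4 kg.
Tool frame: the origin (TCP) lies at the very end of the fingers, on their centre line; the grasp point (between the pads) lies 19 mm behind it; z points along the fingers, y is the direction in which the jaws open and shut (so a half turn about z gives the same grasp; the last joint's range is limited). The gripper opens to 94 mm and grips with 3 to 60 N. Pads are 16 mm wide; open, the fingers measure 119 mm over their backs; the gripper's body (75 mm by 177 mm) begins 78 mm behind the grasp point.
Start: joints at [1.101, 0.628, 0.038, 1.517, -0.027, 0.996, -0.02], TCP at [255.426, -597.726, 170.978] pointing down, gripper open.
Joint ranges: [-3.06, 3.06], [-0.37, 2.12], [-1.25, 1.32], [0.18, 2.47], [-1.1, 4.24], [0.23, 1.98], [-2.94, 2.94]. Speed limits (rad/s): [2.57, 2.57, 3.14, 3.14, 3.14, 3.14, 3.14].

### API

Orientations are given as a rotation vector (axis times angle).
In Python, from workcell import robot gives the robot as it stands.
- The arm moves only by the shell command python3 -m inch 'ROWS' [OPENING] [FORCE]. ROWS is a JSON object of lists of equal length, an entry for each row: "xyz": the shift along the tool's x, y, z in mm, a list of three; "angular": the turn, a rotation vector about the tool's x, y, z in degrees, a list of three. In form: {"xyz": [[tx, ty, tz], ...], "angular": [[rx, ry, rz], ...]}. A call has 1 to 8 rows; each row is the pose to reach, as a shift and turn from the pose measured when the call began, along the tool's axes at that moment; what a row does not reach only later rows make up. A row lasts 1/8 s, in which the tool goes at most 62.5 mm and 10.7 degrees, less where a joint would pass 70% of its speed; a pose out of reach is approached as far as the arm can. A call with a gripper value outside its range is refused whole. OPENING is the finger opening in mm, from 0 to 94, set as the call begins (- or left out, the last holds). The fingers move at their own pace and stop on an object; FORCE is the grip in N (left out, the last holds). Time passes only in rows, so rows that repeat a pose let the fingers close. It gives the time, the measured TCP pose, the force and the opening at its end, in the units of the state.
- robot.sense(): the state, without advancing time (a new reading comes with each control period).
- robot.get_image(name): name is "side" or "top" or "wrist"; returns a dict with "image" (384x512x3 uint8, red, green, blue), "mtx" (3x3 intrinsics, pixels), "pose" (4x4, takes a point from camera to world coordinates). Camera axes: x right, y down, z forward; pixel columns grow to the right and rows downward; lengths in mm; the calibration is good to about 2 mm. A picture is of the moment at which its call begins. There is no depth.
- robot.hand_in(): hands the job in, once; it reports no verdict.
The state is a dict: "time": time; "joint_positions": joint angles; "qvel": joint speeds; "tau": joint torques, N m; "ee_pos": TCP position; "orientation": TCP orientation; "force": force on the tool from outside, world axes, zero at the start; "wrist_torque": the same for the moment, N m; "opening": opening from 0.0 (shut) to 1.0 (fully open).
Only numpy, scipy, OpenCV 4.12 (cv2) and the standard library are available. Lean on these libraries where they do the work, as an engineer would, in place of code of your own. Each camera call takes 0.05 s, during which the arm holds its last target.

### The job

The boxed order is ready at the takeaway hatch: ring the desk bell by pressing its plunger right down, then lift the hand scanner out of its charging cradle and carry it across, over the goods on the counter, to the stack of two meal boxes. Finish while still holding the scanner steady and upright, its reading window hovering about 3 cm above the barcode on the top box, centred on the code and with the scanner's wide side running along the row of bars. The scanner must not touch the boxes, and the order and the other goods must stay where they are.

Things in the scene. Friction and masses are not known exactly. Their poses are not given: they have to be found in the camera images.
- bell_plunger (a joint): Plunger of the desk call bell (steel dome 76 mm across on a dark round foot 84 mm across, fixed to the counter): 0 is up, 0.006 m is fully down on its stop. The spring needs about 2 N to start and 4.5 N to reach the stop, and brings the plunger back up.
- bell_top (a point): Centre of the top of the bell plunger's round head, 64 mm above the counter when up; the head is 16 mm across and is pressed straight down. The dome below the head is 43 mm high.
- cradle: The scanner's charging cradle, fixed to the counter: a dark foot 116 (x) x 80 (y) x 8 mm with an open pocket 78 x 42 mm inside, walls rising to 32 mm above the counter. Origin at the centre of its underside; z up. The scanner stands in the pocket on the 8 mm foot with 3 mm of play all round, its axes parallel to the cradle's.
- scanner_mid (a point): Centre, half-way up, of the grey hand scanner, 0.14 to 0.23 kg, 126 mm tall, upright, window down. x is its wide side, y its thin side, z up. Head: 72 (x) x 36 (y) mm, lowest 50 mm; above it the straight handle, 40 (x) x 28 (y) mm, runs from 13 mm below this point to the top, 63 mm above it. Good to grip across the 28 mm (along y), 20 to 45 mm below the top.
- scanner_window (a point): Centre of the scanner's reading window, the flat underside of its head, 63 mm below scanner_mid; same axes. The window is 60 mm along x, 24 mm along y.
- code (a point): Centre of the barcode printed on a white label (86 x 52 mm) on the lid of the upper meal box, 100 mm above the counter. x runs along the row of bars (60 mm long, the bars stand 26 mm along y), z up. Either way round is good for reading.
- order_upper: Upper black meal box of the order, 180 (x) x 130 (y) x 50 mm, loose, 0.55 kg, carrying the label; origin at the centre of its underside. The code lies 20 mm to -x and 4 mm to +y of the box's centre line.
- order_lower: Lower black meal box of the order, same size, loose on the counter, directly under the upper one; origin at the centre of its underside.
- napkin_carton: Bystander: open carton of paper napkins, 200 (x) x 130 (y) mm, 92 mm high with the napkins, standing on the counter between the cradle and the order; origin at the centre of its underside.
- jar_mid (a point): Bystander: centre of a closed jar, 64 mm across and 95 mm high, standing on the counter beside the carton.
- magazine: Bystander: flat magazine, 150 x 210 x 8 mm, on the counter; origin at the centre of its underside.
- spare_box: Bystander: single black meal box without a label, 180 x 130 x 50 mm, on the counter; origin at the centre of its underside.
Things that resemble listed ones, but are neither listed nor needed, are in the scene too. Leave any yellow look-alike of the part that bears scanner_mid alone.

How it is judged:
By the outcome, as a careful person would: the job done as asked, in the order asked, and still so for the second after the job is handed in, while the arm keeps its last pose, push and grip.
It also fails if it takes over 59 s, if anything falls off the work surface, if the arm or the gripper's body presses on something with over 40 N, if the wrist force passes 120 N, or if a joint passes its speed limit or range.

## Working session

There is one attempt and no reset: what is moved stays moved. The work goes in short steps, Python scripts to look and compute and a shell command to move; the robot and the scene stay as the last step left them, time stands still between calls to the robot, and variables do not carry over. Pictures are saved under pics/ and viewed, and the job is handed in when it is done.

```bash
ls; mkdir -p pics
python3 - <<'E'
from workcell import robot
import cv2,numpy as np,pickle
d={}
for n in("side","top","wrist"):
    r=robot.get_image(n); d[n]=r
    cv2.imwrite(f"pics/{n}0.png",cv2.cvtColor(r["image"],cv2.COLOR_RGB2BGR))
    print(n,np.round(r["mtx"],1).tolist(),np.round(r["pose"],3).tolist())
pickle.dump(d,open("im0.pkl","wb"))
print(robot.sense())
E
```

```text
pics
side [[483.2, 0.0, 259.1], [0.0, 483.2, 194.5], [0.0, 0.0, 1.0]] [[-0.785, -0.391, 0.48, -142.468], [-0.619, 0.51, -0.597, 832.02], [-0.011, -0.766, -0.643, 1017.478], [0.0, 0.0, 0.0, 1.0]]
top [[381.5, 0.0, 260.3], [0.0, 381.5, 186.2], [0.0, 0.0, 1.0]] [[-0.048, -0.978, 0.202, 342.519], [-0.999, 0.047, -0.007, 4.109], [-0.003, -0.202, -0.979, 1083.182], [0.0, 0.0, 0.0, 1.0]]
wrist [[320.2, 0.0, 253.6], [0.0, 320.2, 192.2], [0.0, 0.0, 1.0]] [[0.392, -0.884, -0.257, 331.33], [-0.92, -0.377, -0.108, -565.721], [-0.001, 0.278, -0.96, 384.854], [0.0, 0.0, 0.0, 1.0]]
{'time': 0.15, 'joint_positions': array([ 1.10119113,  0.6290898 ,  0.03846492,  1.51808322, -0.0269794 ,
        0.99630372, -0.02003572]), 'qvel': array([ 0.00025871, -0.00235265, -0.00013506, -0.00076771, -0.00031342,
        0.0012585 ,  0.00109326]), 'tau': array([ 1.49025633e-03, -5.50088203e+01,  1.14487935e+00, -1.86812210e+01,
       -5.21640689e-02,  2.09952425e-02,  1.35028313e-04]), 'ee_pos': array([ 255.20812946, -597.2341452 ,  170.31175592]), 'orientation': array([-3.07648360e+00, -6.29671578e-01,  4.75025976e-04]), 'force': array([-0.05022638,  0.2477129 , -0.74328519]), 'wrist_torque': array([0.02325525, 0.0375655 , 0.02490814]), 'opening': 0.9994578851558271}
```

View pics/top0.png

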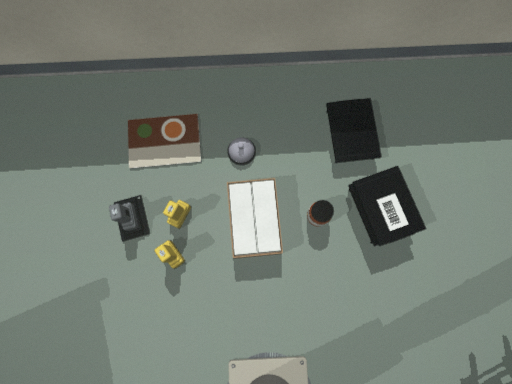

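View pics/side0.png

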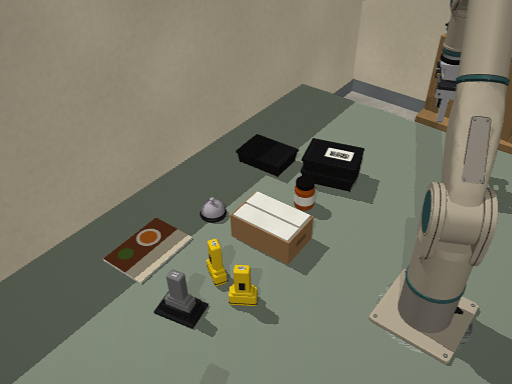

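View pics/wrist0.png

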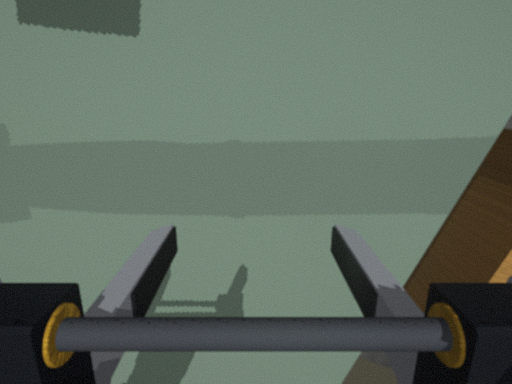

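The top view shows the grey scanner in its dark cradle at about (124,216), with yellow look-alikes at (177,212) and (170,255). The bell is at (241,150), the carton at (254,218), the jar at (320,212), the labelled order at (388,207), the spare box at (353,130) and the magazine at (164,140). Next I'll enlarge these to measure them.

Run:
```python
import cv2,numpy as np,pickle
d=pickle.load(open("im0.pkl","rb"))
def crop(n,x0,y0,w,h,s):
    im=cv2.cvtColor(d[n]["image"],cv2.COLOR_RGB2BGR)[y0:y0+h,x0:x0+w]
    im=cv2.convertScaleAbs(im,alpha=1.6,beta=15)
    im=cv2.resize(im,None,fx=s,fy=s,interpolation=cv2.INTER_CUBIC)
    for k in range(0,w,10):
        cv2.line(im,(k*s,0),(k*s,6),(0,0,255),1); cv2.putText(im,str(x0+k),(k*s,16),0,.35,(0,0,255),1)
    for k in range(0,h,10):
        cv2.line(im,(0,k*s),(6,k*s),(0,0,255),1); cv2.putText(im,str(y0+k),(8,k*s+4),0,.35,(0,0,255),1)
    return im
a=crop("top",95,180,100,100,4); b=crop("top",340,160,100,100,4)
cv2.imwrite("pics/c1.png",np.hstack([a,b]))
a=crop("side",145,255,100,75,4); b=crop("side",285,130,100,75,4);
c=crop("top",200,125,100,75,4); e=crop("side",185,185,100,75,4)
cv2.imwrite("pics/c2.png",np.vstack([np.hstack([a,b]),np.hstack([c,e])]))
```

```text
(no output)
```

View pics/c1.png

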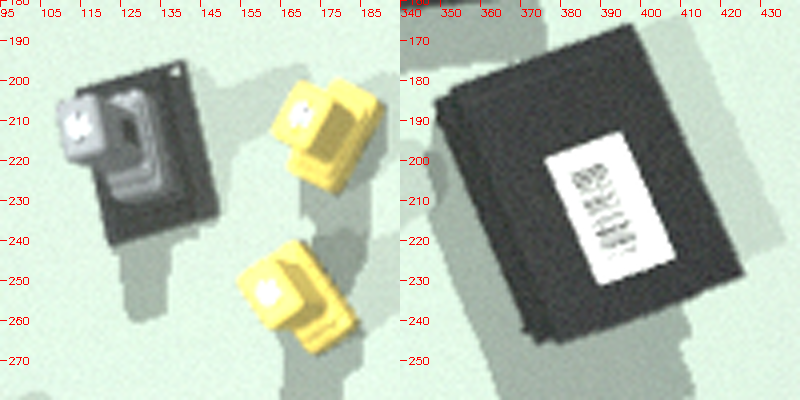

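View pics/c2.png

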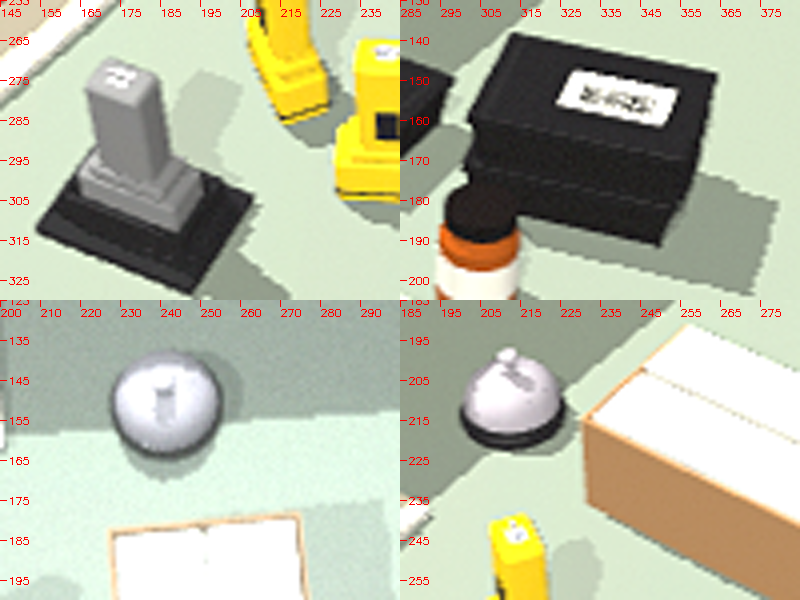

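```bash
cat > h.py <<'E'
import numpy as np,pickle
from scipy.optimize import least_squares
d=pickle.load(open("im0.pkl","rb"))
def proj(P,r):
    T=np.linalg.inv(r["pose"]); P=np.atleast_2d(P); q=P@T[:3,:3].T+T[:3,3]; q=q@np.asarray(r["mtx"]).T; return q[:,:2]/q[:,2:]
def ray(uv,z,r):
    v=np.asarray(r["pose"])[:3,:3]@np.linalg.inv(r["mtx"])@[uv[0],uv[1],1]; o=np.asarray(r["pose"])[:3,3]; return o+v*(z-o[2])/v[2]
def fit(obs,x0,dd=d):
    # obs: list (cam, local xyz, uv); planar pose x,y,yaw
    def W(p,l): c,s=np.cos(p[2]),np.sin(p[2]); return [p[0]+c*l[0]-s*l[1],p[1]+s*l[0]+c*l[1],l[2]]
    f=lambda p: np.concatenate([proj(W(p,l),dd[c])[0]-uv for c,l,uv in obs])
    s=least_squares(f,x0,x_scale=[10,10,.1],loss='soft_l1'); return s.x,np.round(f(s.x).reshape(-1,2),1).tolist()
E
python3 - <<'E'
from h import *
for n,l in dict(bell=[("top",(240.8,146.5),64),("side",(211.8,197.5),64)],sctop=[("top",(116,212),134),("side",(176.4,275),134)],code=[("top",(392.7,212),100),("side",(339,153.5),100)],
 cart=[("top",(254,218),92)],jar=[("top",(321,210),95)]).items():
    for c,uv,z in l: print(n,c,ray(uv,z,d[c]).round(1))
o=[("top",(58,-40,8),(141,195.2)),("top",(-58,-40,8),(149.5,233.5)),("top",(-58,40,8),(122.5,241)),
("side",(58,40,8),(154.5,312.5)),("side",(-58,40,8),(193.2,328)),("side",(-58,-40,8),(208.2,305))]
print("cradle",fit(o,[480,350,0]))
for c in("top","side"):print("cradle",c,fit([q for q in o if q[0]==c],[480,350,0])[0])
s=[("top",(20,14,134),(110.5,205.8)),("top",(20,-14,134),(120,203.8)),("top",(-20,-14,134),(121.2,218.8)),("top",(-20,14,134),(112,220.8)),
("side",(20,14,134),(166.5,278)),("side",(20,-14,134),(171.2,270)),("side",(-20,-14,134),(185,273)),("side",(-20,14,134),(183,279.5))]
print("scan",fit(s,[480,350,0]))
L=[("top",(43,26,100),(376,199.5)),("top",(43,-26,100),(396.2,193)),("top",(-43,-26,100),(408.8,224.5)),("top",(-43,26,100),(390,231.2)),
("side",(43,26,100),(285+157/4,130+101/4)),("side",(43,-26,100),(285+172/4,130+69/4)),("side",(-43,-26,100),(285+277/4,130+88/4)),("side",(-43,26,100),(285+265/4,130+122/4))]
print("label",fit(L,[480,-350,.3]))
for c in("top","side"):print("label",c,fit([q for q in L if q[0]==c],[480,-350,.3])[0])
b=[("top",(90,-65,100),(398.8,166.2)),("top",(-90,-65,100),(426.2,227.5)),("top",(-90,65,100),(380,246.2)),("top",(90,65,100),(352.5,182.5)),
("side",(90,-65,100),(285+117/4,130+34/4)),("side",(-90,-65,100),(285+318/4,130+74/4)),("side",(90,65,100),(285+72/4,130+115/4))]
print("box",fit(b,[480,-350,.3]))
E
```

```text
bell top [668.2  45.7  64. ]
bell side [675.8  45.3  64. ]
sctop top [489.6 362.  134. ]
sctop side [489.3 365.  134. ]
code top [ 460.5 -342.6  100. ]
code side [ 464.9 -343.9  100. ]
cart top [463.1  17.4  92. ]
jar top [ 475.3 -158.2   95. ]
cradle (array([4.90179574e+02, 3.66147777e+02, 2.32283563e-01]), [[-0.5, -0.5], [-0.1, 0.3], [-1.0, 0.7], [-0.7, -0.8], [0.1, -0.0], [1.2, -1.3]])
cradle top [4.90696005e+02 3.64672372e+02 2.30766509e-01]
cradle side [4.89240808e+02 3.67861280e+02 2.33379589e-01]
scan (array([4.89229010e+02, 3.63859174e+02, 2.80516521e-01]), [[-2.6, 0.7], [-1.4, -0.8], [1.5, -0.9], [-0.2, 0.7], [-0.0, -1.5], [1.2, -1.8], [2.0, -0.1], [-1.7, 1.9]])
label (array([ 4.61501949e+02, -3.42703303e+02,  2.94849366e-01]), [[0.9, 0.0], [-1.0, -0.0], [-0.1, -0.6], [0.1, -0.5], [0.6, 0.4], [1.0, -0.0], [0.2, 0.4], [-0.4, 0.6]])
label top [ 4.60705321e+02 -3.42839593e+02  2.81144617e-01]
label side [ 4.63378555e+02 -3.43732236e+02  3.29283601e-01]
box (array([ 4.78022808e+02, -3.35454884e+02,  3.00377849e-01]), [[-0.9, -0.5], [0.4, 2.0], [0.1, 0.8], [0.2, -0.5], [-1.0, -0.7], [1.0, -0.4], [-1.0, -0.1]])
```

```bash
cat >> h.py <<'E'
from scipy.spatial.transform import Rotation as Ro
def want(robot,xyz,yaw):
    s=robot.sense(); R=Ro.from_rotvec(s["orientation"]); 
    c,q=np.cos(yaw),np.sin(yaw); G=Ro.from_matrix([[c,q,0],[q,-c,0],[0,0,-1]])
    t=R.inv().apply(np.array(xyz)-s["ee_pos"]); w=(R.inv()*G).as_rotvec(degrees=True)
    print("t",round(s["time"],2),"tcp",s["ee_pos"].round(1),"F",s["force"].round(1),"open",round(s["opening"],3)); print("shift",t.round(1),"turn",w.round(2),"rows>=",np.linalg.norm(t)/62.5)
E
python3 - <<'E'
from workcell import robot
from h import *
want(robot,[462,-343,215],.295)
E
```

```text
t 0.15 tcp [ 255.2 -597.2  170.3] F [-0.1  0.2 -0.7] open 0.999
shift [ 290.  -152.6  -44.5] turn [-0.08  0.01  6.23] rows>= 5.291984398265527
```

```bash
python3 -m inch '{"xyz":[[30,-15,-20],[80,-40,-40],[130,-70,-45],[180,-97,-45],[230,-122,-45],[265,-140,-45],[290,-153,-45],[290,-153,-45]],"angular":[[0,0,1],[0,0,2],[0,0,3],[0,0,4],[0,0,5],[0,0,6],[0,0,6.2],[0,0,6.2]]}' 40
python3 - <<'E'
from workcell import robot
from h import *
import cv2
r=robot.get_image("wrist"); pickle.dump(r,open("w1.pkl","wb"))
cv2.imwrite("pics/w1.png",cv2.cvtColor(r["image"],cv2.COLOR_RGB2BGR))
want(robot,[672,45,215],.295)
E
```

```text
time: 1.15
ee_pos: [463.4, -340.1, 215.2]
orientation: [-3.104, -0.47, -0.0]
force: [-0.6, -0.0, 0.1]
opening: 0.426
t 1.2 tcp [ 461.9 -342.2  215.3] F [-0.2 -0.3  1.4] open 0.424
shift [ 314.4 -308.6    0.5] turn [-0.09  0.04  0.15] rows>= 7.048794991465175
```

View pics/w1.png

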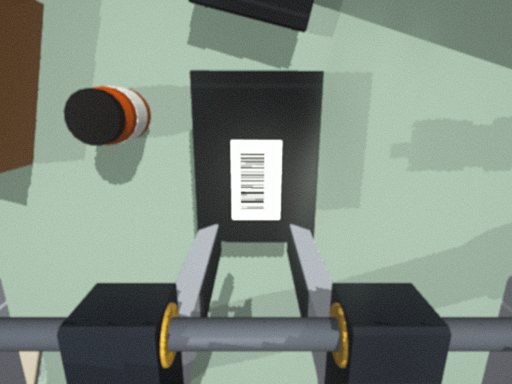

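Run:
```python
from h import *
import cv2
from scipy import ndimage
r=pickle.load(open("w1.pkl","rb")); g=cv2.cvtColor(r["image"],cv2.COLOR_RGB2GRAY)
im=cv2.cvtColor(r["image"],cv2.COLOR_RGB2BGR)[60:250,180:340]
cv2.imwrite("pics/w1c.png",cv2.resize(cv2.convertScaleAbs(im,alpha=1.3,beta=30),None,fx=3,fy=3,interpolation=cv2.INTER_CUBIC))
sub=(g[130:228,222:292]>150).astype(np.uint8)
c,_=cv2.findContours(sub,cv2.RETR_EXTERNAL,cv2.CHAIN_APPROX_NONE); c=max(c,key=cv2.contourArea)
mr=cv2.minAreaRect(c); bx=cv2.boxPoints(mr)+[222,130]; print(mr,bx)
P=np.array([ray(p,100,r) for p in bx]); print(P.round(1),P.mean(0).round(1))
# bars
m=np.zeros_like(sub); cv2.drawContours(m,[c],-1,1,-1); m=cv2.erode(m,np.ones((5,5)))
ys,xs=np.nonzero((m>0)&(g[130:228,222:292]<130)); q=cv2.minAreaRect(np.c_[xs,ys].astype(np.float32)); bb=cv2.boxPoints(q)+[222,130]
B=np.array([ray(p,100,r) for p in bb]); print("bars",bb,B.round(1),B.mean(0).round(1))
for e in (P,B):
  for i in range(4): v=e[(i+1)%4]-e[i]; print(np.linalg.norm(v).round(1),np.degrees(np.arctan2(v[1],v[0])).round(1))
```

```text
((33.999996185302734, 48.99999237060547), (51.99999237060547, 79.99998474121094), -0.0) [[230.         218.99998474]
 [230.         139.        ]
 [281.99999237 139.        ]
 [281.99999237 218.99998474]]
[[ 414.  -328.4  100. ]
 [ 498.  -304.4  100. ]
 [ 513.7 -355.2  100. ]
 [ 430.9 -383.   100. ]] [ 464.2 -342.8  100. ]
bars [[241. 192.]
 [262. 192.]
 [262. 202.]
 [241. 202.]] [[ 447.2 -331.2  100. ]
 [ 453.9 -352.7  100. ]
 [ 443.2 -356.1  100. ]
 [ 436.4 -334.4  100. ]] [ 445.2 -343.6  100. ]
87.4 16.0
53.2 -72.8
87.3 -161.4
57.2 107.2
22.5 -72.8
11.3 -162.4
22.7 107.2
11.3 16.5
```

View pics/w1c.png

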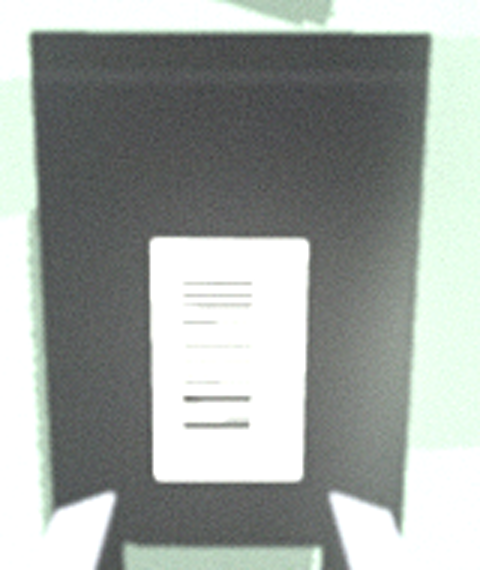

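Run:
```python
from h import *
import cv2
r=pickle.load(open("w1.pkl","rb")); g=cv2.cvtColor(r["image"],cv2.COLOR_RGB2GRAY)
s=g[135:224,226:287].astype(float)
print("rows",[(135+i,int(v)) for i,v in enumerate(g[135:224,243:262].mean(1))])
rows=g[150:213].astype(float).mean(0); print("cols",[(i,int(rows[i])) for i in range(224,290)])
```

```text
rows [(135, 53), (136, 53), (137, 51), (138, 66), (139, 144), (140, 245), (141, 255), (142, 255), (143, 254), (144, 254), (145, 254), (146, 254), (147, 254), (148, 254), (149, 254), (150, 254), (151, 255), (152, 254), (153, 204), (154, 138), (155, 208), (156, 240), (157, 179), (158, 138), (159, 191), (160, 195), (161, 144), (162, 168), (163, 210), (164, 205), (165, 217), (166, 215), (167, 159), (168, 186), (169, 247), (170, 247), (171, 220), (172, 221), (173, 235), (174, 176), (175, 162), (176, 202), (177, 197), (178, 221), (179, 235), (180, 176), (181, 186), (182, 246), (183, 249), (184, 217), (185, 198), (186, 205), (187, 163), (188, 203), (189, 250), (190, 254), (191, 202), (192, 96), (193, 113), (194, 204), (195, 234), (196, 234), (197, 237), (198, 214), (199, 192), (200, 158), (201, 91), (202, 123), (203, 235), (204, 255), (205, 251), (206, 220), (207, 199), (208, 192), (209, 239), (210, 255), (211, 255), (212, 254), (213, 254), (214, 254), (215, 254), (216, 254), (217, 255), (218, 255), (219, 241), (220, 137), (221, 57), (222, 49), (223, 52)]
cols [(224, 53), (225, 53), (226, 54), (227, 54), (228, 51), (229, 55), (230, 118), (231, 223), (232, 255), (233, 255), (234, 254), (235, 254), (236, 254), (237, 254), (238, 254), (239, 254), (240, 241), (241, 212), (242, 204), (243, 204), (244, 205), (245, 204), (246, 205), (247, 204), (248, 204), (249, 204), (250, 204), (251, 204), (252, 205), (253, 207), (254, 207), (255, 206), (256, 205), (257, 205), (258, 205), (259, 205), (260, 205), (261, 205), (262, 204), (263, 215), (264, 243), (265, 254), (266, 254), (267, 254), (268, 254), (269, 254), (270, 254), (271, 254), (272, 254), (273, 254), (274, 254), (275, 254), (276, 254), (277, 254), (278, 254), (279, 254), (280, 243), (281, 173), (282, 89), (283, 63), (284, 63), (285, 65), (286, 65), (287, 66), (288, 66), (289, 67)]
```

Run:
```python
from h import *
r=pickle.load(open("w1.pkl","rb"))
a=[ray(p,100,r) for p in[(252,152.8),(252,208.8)]]; print(a,(a[0]+a[1])/2, np.arctan2(*(a[0]-a[1])[[1,0]]))
l=[ray(p,100,r) for p in[(255.8,139),(255.8,219.8)]]; print((l[0]+l[1])/2)
# edges of label dir
for x in (230.2,281.7):
  pass
# box top corners in wrist: crop (30,33)/(430,33)->
for p in [(190,71),(323.5,71)]: print(ray(p,100,r).round(1))
print(((ray((190,71),100,r)+ray((323.5,71),100,r))/2).round(1), ray((255.8,72),100,r).round(1))
v=ray((323.5,71),100,r)-ray((190,71),100,r); print(np.linalg.norm(v),np.degrees(np.arctan2(v[1],v[0]))+90)
```

```text
[array([ 491.11743201, -330.0711966 ,  100.        ]), array([ 432.52302595, -348.05753547,  100.        ])] [ 461.82022898 -339.06436603  100.        ] 0.29783294015890766
[ 463.6849296  -342.71197106  100.        ]
[ 549.4 -249.4  100. ]
[ 587.5 -372.8  100. ]
[ 568.4 -311.1  100. ] [ 567.3 -310.5  100. ]
129.04586286452428 17.136627292391395
```

Enlarged, the wrist view shows the bars at columns 240–264, rows 153–209. They sit 4 mm off the label's centre line, which agrees with the box edges. That puts the code at about (462, -339.3), yaw 0.297. Next is the bell.

```bash
python3 -m inch '{"xyz":[[30,-30,0],[80,-78,0],[124,-122,0],[168,-165,0],[212,-208,0],[256,-250,0],[290,-285,0],[314,-309,0]],"angular":[[0,0,0],[0,0,0],[0,0,0],[0,0,0],[0,0,0],[0,0,0],[0,0,0],[0,0,0]]}' 0 40
python3 -m inch '{"xyz":[[0,0,0],[0,0,0]],"angular":[[0,0,0],[0,0,0]]}'
python3 - <<'E'
from workcell import robot
from h import *
import cv2
r=robot.get_image("wrist"); pickle.dump(r,open("w2.pkl","wb"))
cv2.imwrite("pics/w2.png",cv2.cvtColor(r["image"],cv2.COLOR_RGB2BGR))
want(robot,[672,45,80],.295); print(proj([672,45,64],r),proj([672,45,215],r),robot.sense()["joint_positions"].round(2))
E
```

```text
time: 2.2
ee_pos: [672.2, 45.8, 215.1]
orientation: [-3.106, -0.465, 0.002]
force: [-0.4, -1.0, -0.3]
opening: 0.001
time: 2.45
ee_pos: [671.8, 42.6, 214.7]
orientation: [3.107, 0.461, -0.004]
force: [0.2, -0.3, -0.5]
opening: 0.004
t 2.5 tcp [671.8  42.4 214.9] F [ 0.3 -0.3  0.2] open 0.004
shift [  1.3  -2.5 134.9] turn [ 0.02  0.14 -0.06] rows>= 2.1590595048521557
[[251.15468266 171.87924306]] [[249.76106301 218.41888037]] [-0.11  0.63  0.01  1.39 -0.01  1.13 -1.38]
```

View pics/w2.png

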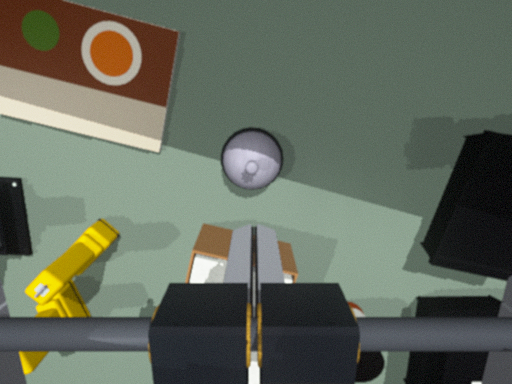

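Run:
```python
from h import *
import cv2
r=pickle.load(open("w2.pkl","rb"))
im=cv2.cvtColor(r["image"],cv2.COLOR_RGB2BGR)[120:200,212:292]
im=cv2.convertScaleAbs(im,alpha=1.3,beta=10)
cv2.imwrite("pics/w2c.png",cv2.resize(im,None,fx=7,fy=7,interpolation=cv2.INTER_CUBIC))
print(ray((251.2,168),64,r),ray((252,159.5),0,r))
```

```text
[676.43346292  46.27361208  64.        ] [674.85684918  45.09994037   0.        ]
```

View pics/w2c.png

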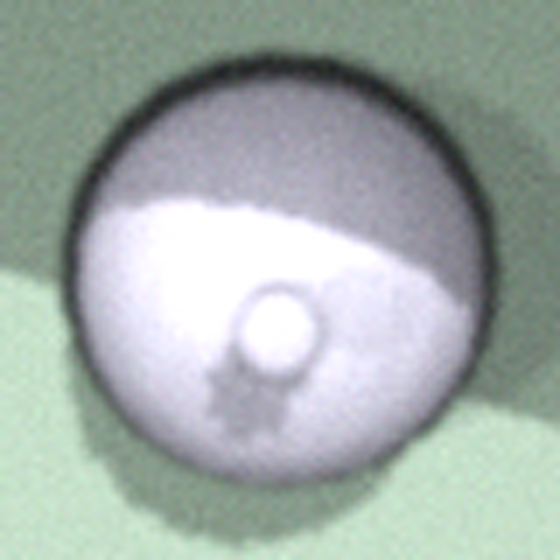

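```bash
python3 - <<'E'
from workcell import robot
from h import *
want(robot,[676,45.8,80],.295)
E
python3 -m inch '{"xyz":[[2,-2,40],[4,-4,85],[6,-4,120],[6,-4,135],[6,-4,135],[6,-4,135]],"angular":[[0,0,0],[0,0,0],[0,0,0],[0,0,0],[0,0,0],[0,0,0]]}'
python3 - <<'E'
from workcell import robot
from h import *
want(robot,[676,45.8,57],.295)
E
```

```text
t 2.5 tcp [671.8  42.4 214.9] F [ 0.3 -0.3  0.2] open 0.004
shift [  5.3  -2.1 134.9] turn [ 0.02  0.14 -0.06] rows>= 2.160389683528309
time: 3.25
ee_pos: [677.4, 47.2, 81.7]
orientation: [3.107, 0.459, 0.001]
force: [0.2, 0.4, 0.1]
opening: 0.005
t 3.25 tcp [677.4  47.2  81.7] F [0.2 0.4 0.1] open 0.005
shift [-1.8  0.9 24.7] turn [ 0.07 -0.02 -0.1 ] rows>= 0.3970239326720191
```

```bash
python3 -m inch '{"xyz":[[-1,1,8],[-1,1,14],[-1,1,18],[-1,1,20],[-1,1,22],[-1,1,24],[-1,1,24]],"angular":[[0,0,0],[0,0,0],[0,0,0],[0,0,0],[0,0,0],[0,0,0],[0,0,0]]}'
```

```text
time: 4.12
ee_pos: [676.7, 46.0, 57.6]
orientation: [3.107, 0.459, 0.0]
force: [0.6, -0.8, -0.5]
opening: 0.005
```

Run:
```python
from workcell import robot
from h import *
import cv2
w=robot.get_image("wrist");s=robot.get_image("side");t=robot.get_image("top");print(robot.sense()["force"],robot.sense()["ee_pos"])
cv=lambda r,x,y,a,b,f:cv2.resize(cv2.cvtColor(r["image"],cv2.COLOR_RGB2BGR)[y:y+b,x:x+a],None,fx=f,fy=f,interpolation=cv2.INTER_CUBIC)
cv2.imwrite("pics/b.png",np.hstack([cv(w,206,140,100,100,4),cv(s,165,150,100,100,4)]))
cv2.imwrite("pics/bt.png",cv(t,180,100,120,120,4))
print(proj([676,45.8,58],w),proj([676,45.8,58],s))
```

```text
[ 0.24700089 -0.08524066  0.29393386] [676.79439308  46.00556151  57.76802864]
[[252.87671146 220.47006777]] [[211.78195821 199.06168364]]
```

View pics/b.png

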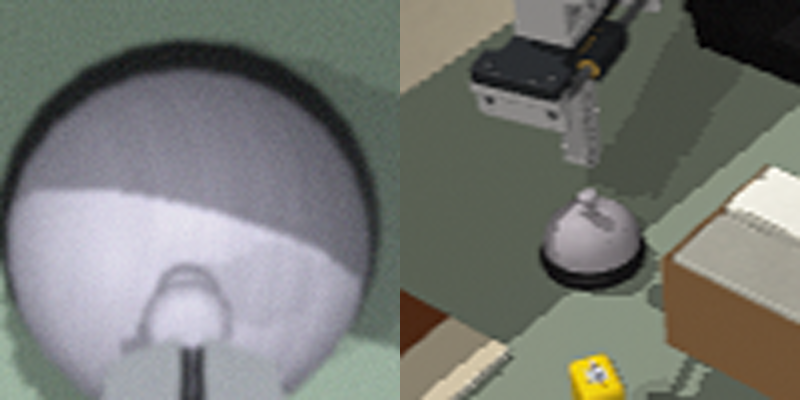

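View pics/bt.png

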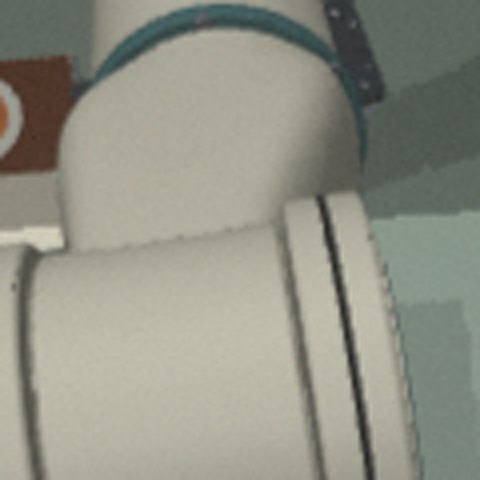

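```bash
python3 -m inch '{"xyz":[[0,0,4],[0,0,4]],"angular":[[0,0,0],[0,0,0]]}'; python3 -m inch '{"xyz":[[0,0,4],[0,0,4]],"angular":[[0,0,0],[0,0,0]]}'
```

```text
time: 4.53
ee_pos: [676.5, 45.9, 53.4]
orientation: [3.107, 0.459, 0.0]
force: [0.4, -0.2, 0.2]
opening: 0.007
time: 4.78
ee_pos: [676.0, 45.9, 48.9]
orientation: [3.107, 0.459, -0.002]
force: [-0.5, 0.7, -0.9]
opening: 0.005
```

Run:
```python
from workcell import robot
from h import *
import cv2
w=robot.get_image("wrist");s=robot.get_image("side")
cv=lambda r,x,y,a,b,f:cv2.resize(cv2.cvtColor(r["image"],cv2.COLOR_RGB2BGR)[y:y+b,x:x+a],None,fx=f,fy=f,interpolation=cv2.INTER_CUBIC)
e=robot.sense()["ee_pos"]
for i in (w,s):
  p=proj(e,i)[0]; print(p,e)
  im=i["image"]=i["image"].copy(); cv2.drawMarker(im,tuple(int(round(v)) for v in p),(255,0,0),0,3,1)
pickle.dump((w,s),open("b2.pkl","wb"))
cv2.imwrite("pics/b2.png",np.hstack([cv(w,206,160,100,100,4),cv(s,165,150,100,100,4)]))
```

```text
[253.01117938 219.12867449] [676.39122032  45.93011686  49.25933523]
[211.87027398 201.195279  ] [676.39122032  45.93011686  49.25933523]
```

View pics/b2.png

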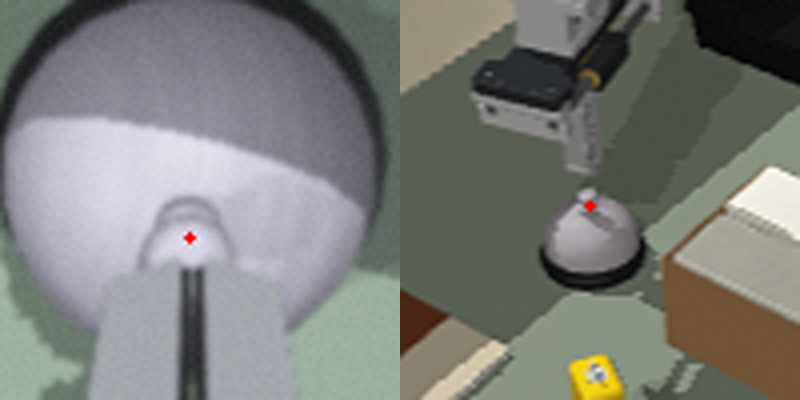

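```bash
python3 - <<'E'
from h import *
w,s=pickle.load(open("b2.pkl","rb")); e=np.array([676.4,45.9,49.3]); u=np.array([np.cos(.295),np.sin(.295),0])
for dz in (0,10,19,25,30):
  print(dz,[proj(e+k*u+[0,0,dz],w)[0].round(1).tolist() for k in(8,0,-8)],[proj(e+k*u+[0,0,dz],s)[0].round(1).tolist() for k in(8,-8)])
E
python3 -m inch '{"xyz":[[0,0,4],[0,0,4]],"angular":[[0,0,0],[0,0,0]]}'; python3 -m inch '{"xyz":[[0,0,4],[0,0,4]],"angular":[[0,0,0],[0,0,0]]}'
```

```text
0 [[253.0, 208.5], [253.1, 219.1], [253.1, 229.5]] [[209.5, 200.6], [214.2, 201.8]]
10 [[253.0, 213.4], [253.0, 224.4], [253.1, 235.2]] [[209.3, 198.1], [214.0, 199.3]]
19 [[253.0, 218.1], [253.0, 229.6], [253.1, 240.7]] [[209.0, 195.9], [213.8, 197.1]]
25 [[253.0, 221.5], [253.0, 233.2], [253.1, 244.7]] [[208.9, 194.4], [213.6, 195.5]]
30 [[253.0, 224.5], [253.0, 236.5], [253.1, 248.2]] [[208.8, 193.1], [213.5, 194.3]]
time: 5.12
ee_pos: [676.0, 45.9, 44.8]
orientation: [3.107, 0.459, -0.002]
force: [0.5, -0.0, 0.2]
opening: 0.009
time: 5.38
ee_pos: [675.6, 45.9, 40.3]
orientation: [3.107, 0.459, -0.003]
force: [0.4, -0.7, 0.5]
opening: 0.005
```

```bash
for i in 1 2 3 ; do python3 -m inch '{"xyz":[[0,0,3],[0,0,3]],"angular":[[0,0,0],[0,0,0]]}' | grep -E "ee_pos|force"; done
```

```text
ee_pos: [675.3, 45.9, 37.0]
force: [-0.4, -0.2, -0.2]
ee_pos: [675.0, 45.8, 33.6]
force: [-0.4, -0.1, -0.6]
ee_pos: [674.7, 45.8, 30.3]
force: [-0.0, -0.5, 0.3]
```

```bash
for i in 1 2 ; do python3 -m inch '{"xyz":[[1,0,2],[1,0,2]],"angular":[[0,0,0],[0,0,0]]}' | grep -E "ee_pos|force"; done
python3 - <<'E'
from workcell import robot
from h import *
import cv2
w=robot.get_image("wrist");s=robot.get_image("side")
cv=lambda r,x,y,a,b,f:cv2.resize(cv2.cvtColor(r["image"],cv2.COLOR_RGB2BGR)[y:y+b,x:x+a],None,fx=f,fy=f,interpolation=cv2.INTER_CUBIC)
pickle.dump((w,s),open("b2.pkl","wb"))
cv2.imwrite("pics/b3.png",np.hstack([cv(w,206,160,100,100,4),cv(s,165,150,100,100,4)]))
E
```

```text
ee_pos: [675.5, 46.0, 28.3]
force: [-1.4, -0.4, 1.6]
ee_pos: [676.2, 46.1, 26.3]
force: [-2.7, -0.8, 3.2]
```

View pics/b3.png

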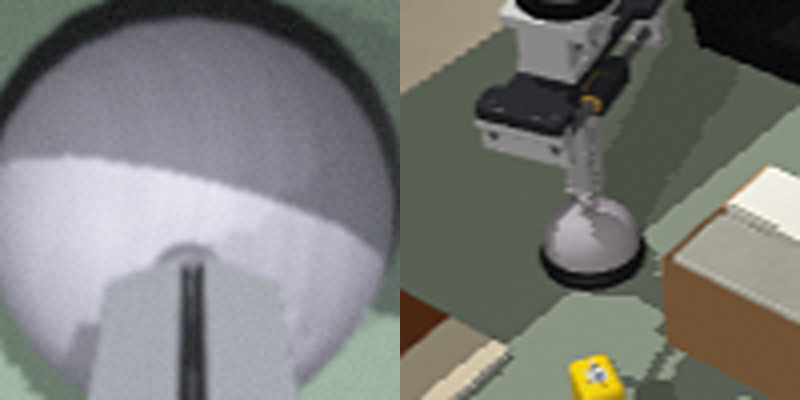

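```bash
for i in 1 2 3; do python3 -m inch '{"xyz":[[0,0,2],[0,0,2],[0,0,2]],"angular":[[0,0,0],[0,0,0],[0,0,0]]}' | grep -E "ee_pos|force"; done
```

```text
ee_pos: [676.4, 46.1, 24.5]
force: [-2.5, 0.1, 3.4]
ee_pos: [676.4, 46.1, 23.1]
force: [-3.0, -0.8, 8.0]
ee_pos: [676.5, 46.1, 22.9]
force: [-4.3, -0.3, 14.1]
```

The bell bottomed out: force rose from 3 to 14 N with no further travel at reported z = 23. The plunger at its stop is 58 mm up, so with the jaws shut the real fingertips sit about 35 mm above the reported TCP, which the side and wrist views also suggest. I'll allow for that from here on. Now up and across to the scanner.

```bash
python3 -m inch '{"xyz":[[0,0,-10],[0,0,-50],[0,0,-100],[0,0,-150],[0,0,-170],[0,0,-170]],"angular":[[0,0,0],[0,0,0],[0,0,0],[0,0,0],[0,0,0],[0,0,0]]}'
python3 - <<'E'
from workcell import robot
from h import *
want(robot,[489.5,364.5,190],.235)
E
```

```text
time: 8.6
ee_pos: [678.8, 46.8, 194.6]
orientation: [3.107, 0.459, 0.001]
force: [0.4, 0.0, 0.0]
opening: 0.004
t 8.6 tcp [678.8  46.8 194.6] F [0.4 0.  0. ] open 0.004
shift [ -89.3 -358.9    4.1] turn [ 0.07 -0.03  3.34] rows>= 5.917809451305469
```

```bash
python3 -m inch '{"xyz":[[-5,-30,0],[-15,-80,0],[-30,-130,0],[-45,-185,0],[-60,-240,0],[-75,-300,0],[-85,-340,0],[-89,-359,2]],"angular":[[0,0,0],[0,0,1],[0,0,2],[0,0,3],[0,0,3.3],[0,0,3.3],[0,0,3.3],[0,0,3.3]]}' 80
python3 -m inch '{"xyz":[[0,0,0],[0,0,0],[0,0,0]],"angular":[[0,0,0],[0,0,0],[0,0,0]]}'
python3 - <<'E'
from workcell import robot
from h import *
import cv2
r=robot.get_image("wrist"); s=robot.get_image("side");pickle.dump((r,s),open("w3.pkl","wb"))
cv2.imwrite("pics/w3.png",cv2.cvtColor(r["image"],cv2.COLOR_RGB2BGR))
cv2.imwrite("pics/s3.png",cv2.cvtColor(s["image"],cv2.COLOR_RGB2BGR))
want(robot,[489.5,364.5,190],.235); print(robot.sense()["joint_positions"].round(2),proj([489.5,364.5,134],r))
E
```

```text
time: 9.6
ee_pos: [487.3, 366.9, 190.4]
orientation: [3.118, 0.375, -0.003]
force: [0.6, 0.5, 0.2]
opening: 0.815
time: 9.98
ee_pos: [488.8, 364.8, 190.3]
orientation: [3.117, 0.37, -0.002]
force: [0.4, -1.0, -0.4]
opening: 0.848
t 10.07 tcp [488.4 365.5 190.5] F [0.3 0.9 0.1] open 0.851
shift [0.8 1.3 0.5] turn [0.09 0.08 0.12] rows>= 0.02524108537269533
[-0.7   0.55  0.01  1.61 -0.01  0.98 -2.02] [[253.47606102 195.74931505]]
```

View pics/w3.png

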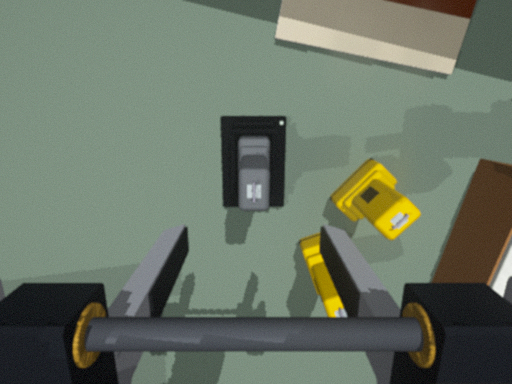

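View pics/s3.png

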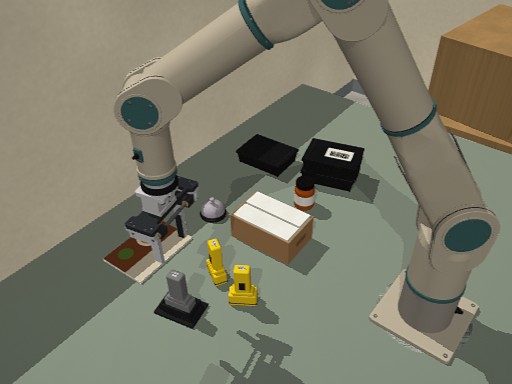

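Run:
```python
from h import *
import cv2
w,s=pickle.load(open("w3.pkl","rb")); e=np.array([488.4,365.5,190.5]); yw=.235;u=np.array([np.cos(yw),np.sin(yw),0]);v=np.array([-u[1],u[0],0])
for dz in (0,10,20,25,30,35,40):
  print(dz,[[proj(e+k*u+j*v+[0,0,dz],c)[0].round(1).tolist() for k,j in((8,40),(-8,40),(8,-40),(-8,-40))] for c in (w,s)])
cv=lambda r,x,y,a,b,f:cv2.resize(cv2.convertScaleAbs(cv2.cvtColor(r["image"],cv2.COLOR_RGB2BGR)[y:y+b,x:x+a],alpha=1.4),None,fx=f,fy=f,interpolation=cv2.INTER_CUBIC)
cv2.imwrite("pics/c3.png",np.hstack([cv(w,205,110,100,110,4),cv(s,110,180,100,110,4)]))
```

```text
0 [[[195.4, 209.3], [196.5, 230.2], [308.4, 209.2], [307.3, 230.1]], [[160.9, 270.1], [166.9, 272.4], [179.8, 246.6], [185.6, 248.6]]]
10 [[[192.9, 214.2], [194.1, 235.9], [310.8, 214.1], [309.7, 235.8]], [[160.3, 267.1], [166.3, 269.4], [179.3, 243.6], [185.2, 245.7]]]
20 [[[190.1, 219.5], [191.4, 242.1], [313.5, 219.4], [312.2, 242.0]], [[159.6, 264.1], [165.7, 266.4], [178.8, 240.7], [184.7, 242.7]]]
25 [[[188.6, 222.4], [190.0, 245.5], [314.9, 222.2], [313.6, 245.3]], [[159.3, 262.6], [165.4, 264.9], [178.6, 239.1], [184.5, 241.2]]]
30 [[[187.1, 225.4], [188.5, 248.9], [316.5, 225.2], [315.1, 248.8]], [[159.0, 261.1], [165.1, 263.3], [178.3, 237.6], [184.2, 239.6]]]
35 [[[185.4, 228.5], [187.0, 252.6], [318.0, 228.4], [316.6, 252.4]], [[158.6, 259.6], [164.8, 261.8], [178.1, 236.1], [184.0, 238.1]]]
40 [[[183.7, 231.8], [185.3, 256.4], [319.7, 231.7], [318.2, 256.2]], [[158.3, 258.0], [164.5, 260.2], [177.8, 234.6], [183.7, 236.6]]]
```

View pics/c3.png

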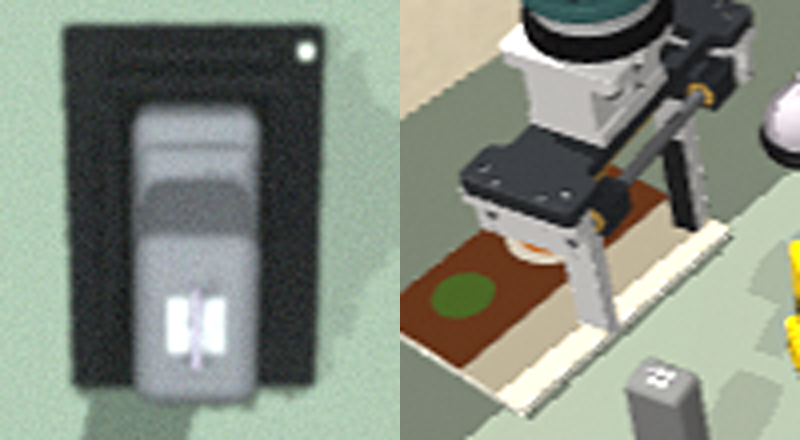

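Run:
```python
from workcell import robot
from h import *
w,s=pickle.load(open("w3.pkl","rb"))
for p in [(253.7,168.9),(253.7,209.1),(238.4,190),(269.1,190)]: print(ray(p,134,w).round(1))
print("label",ray((253.7,191),134,w).round(1))
# cradle foot corners from crop
C=[(66,28),(322,28),(312,385),(76,385)]
P=[ray((205+a/4-.4,110+b/4-.4),8,w) for a,b in C]; print(np.round(P,1),np.mean(P,0).round(1)); 
o=[("w",l,np.array([205+a/4-.4,110+b/4-.4])) for l,(a,b) in zip([(58,40,8),(58,-40,8),(-58,-40,8),(-58,40,8)],C)]
print(fit(o,[490,365,.23],{"w":w}))
want(robot,[489.5,364.5,48],.235)
```

```text
[513.1 369.9 134. ]
[477.4 361.4 134. ]
[491.6 378.6 134. ]
[497.8 352.4 134. ]
label [493.8 365.3 134. ]
[[540.4 416.6   8. ]
 [558.4 341.4   8. ]
 [447.8 315.1   8. ]
 [429.9 390.1   8. ]] [494.1 365.8   8. ]
(array([4.93833861e+02, 3.65732005e+02, 2.34534381e-01]), [[-1.1, -0.7], [1.1, -0.7], [1.1, 1.1], [-1.1, 1.1]])
t 10.07 tcp [488.4 365.5 190.5] F [0.3 0.9 0.1] open 0.851
shift [  1.    1.  142.5] turn [0.09 0.08 0.12] rows>= 2.2805798066080554
```

```bash
python3 -m inch '{"xyz":[[3,0,30],[3,0,70],[3,0,100],[3,0,100]],"angular":[[0,0,0],[0,0,0],[0,0,0],[0,0,0]]}' 60
python3 -m inch '{"xyz":[[0,0,20],[0,0,35],[0,0,42],[0,0,42],[0,0,42]],"angular":[[0,0,0],[0,0,0],[0,0,0],[0,0,0],[0,0,0]]}'
python3 - <<'E'
from workcell import robot
from h import *
import cv2
w=robot.get_image("wrist"); s=robot.get_image("side")
cv=lambda r,x,y,a,b,f:cv2.resize(cv2.convertScaleAbs(cv2.cvtColor(r["image"],cv2.COLOR_RGB2BGR)[y:y+b,x:x+a],alpha=1.4),None,fx=f,fy=f,interpolation=cv2.INTER_CUBIC)
cv2.imwrite("pics/c4.png",np.hstack([cv(w,156,100,200,220,2),cv(s,120,220,100,110,4)]))
want(robot,[492,365.5,48],.235)
E
```

```text
time: 10.58
ee_pos: [490.1, 364.2, 88.6]
orientation: [3.115, 0.37, -0.008]
force: [0.4, 0.3, 0.4]
opening: 0.638
time: 11.2
ee_pos: [490.4, 364.4, 47.3]
orientation: [3.116, 0.37, -0.006]
force: [-0.5, -1.0, -0.5]
opening: 0.637
t 11.3 tcp [490.3 364.4  47.2] F [ 1.  -0.   0.3] open 0.636
shift [ 1.9 -0.7 -0.8] turn [0.19 0.26 0.07] rows>= 0.03493777856390228
```

View pics/c4.png

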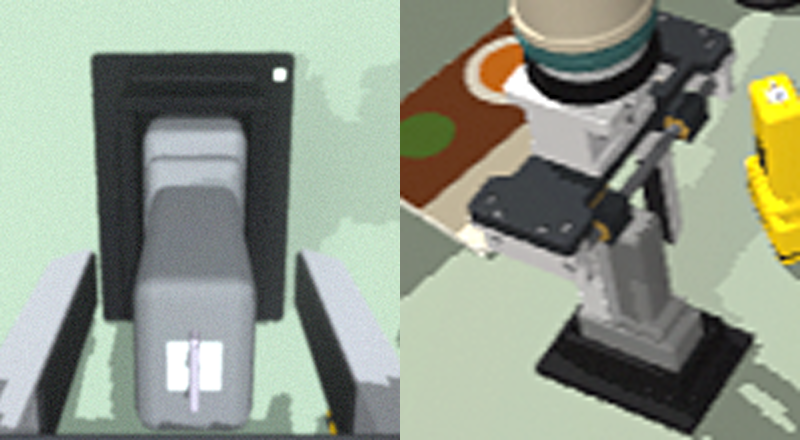

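```bash
python3 -m inch '{"xyz":[[2,0,0],[2,0,0],[2,0,0],[2,0,0],[2,0,0],[2,0,0]],"angular":[[0.2,0.25,0],[0.2,0.25,0],[0.2,0.25,0],[0.2,0.25,0],[0.2,0.25,0],[0.2,0.25,0]]}' 15 35
python3 -m inch '{"xyz":[[0,0,0],[0,0,0]],"angular":[[0,0,0],[0,0,0]]}'
python3 - <<'E'
from workcell import robot
from h import *
want(robot,[492,365.5,48],.235)
E
```

```text
time: 12.05
ee_pos: [492.2, 364.9, 47.2]
orientation: [-3.119, -0.37, 0.0]
force: [0.4, 0.4, -0.2]
opening: 0.296
time: 12.3
ee_pos: [492.2, 364.9, 47.2]
orientation: [-3.119, -0.37, 0.0]
force: [1.2, 0.6, -0.1]
opening: 0.296
t 12.3 tcp [492.2 364.9  47.2] F [ 1.2  0.6 -0.1] open 0.296
shift [-0.1 -0.7 -0.8] turn [-0.01  0.01  0.07] rows>= 0.01665484266667834
```

```bash
python3 -m inch '{"xyz":[[0,0,-8],[0,0,-20],[0,0,-32],[0,0,-45],[0,0,-60],[0,0,-60]],"angular":[[0,0,0],[0,0,0],[0,0,0],[0,0,0],[0,0,0],[0,0,0]]}'
python3 -m inch '{"xyz":[[0,0,-20],[0,0,-50],[0,0,-80],[0,0,-100],[0,0,-110],[0,0,-110]],"angular":[[0,0,0],[0,0,0],[0,0,0],[0,0,0],[0,0,0],[0,0,0]]}'
python3 - <<'E'
from workcell import robot
from h import *
import cv2
w=robot.get_image("wrist"); s=robot.get_image("side")
cv=lambda r,x,y,a,b,f:cv2.resize(cv2.convertScaleAbs(cv2.cvtColor(r["image"],cv2.COLOR_RGB2BGR)[y:y+b,x:x+a],alpha=1.4),None,fx=f,fy=f,interpolation=cv2.INTER_CUBIC)
pickle.dump((w,s),open("w5.pkl","wb"))
cv2.imwrite("pics/c5.png",np.hstack([cv(w,156,100,200,220,2),cv(s,100,180,133,147,3)]))
want(robot,[462,-339.3,215],.297)
E
```

```text
time: 13.05
ee_pos: [493.3, 365.6, 108.9]
orientation: [-3.118, -0.37, -0.004]
force: [-0.4, -1.0, -2.2]
opening: 0.294
time: 13.8
ee_pos: [493.0, 365.4, 218.9]
orientation: [-3.118, -0.37, -0.004]
force: [0.2, -0.7, -2.7]
opening: 0.299Traceback (most recent call last):
  File "<stdin>", line 7, in <module>
    return _nx.concatenate(arrs, 1, dtype=dtype, casting=casting)
           ~~~~~~~~~~~~~~~^^^^^^^^^^^^^^^^^^^^^^^^^^^^^^^^^^^^^^^
ValueError: all the input array dimensions except for the concatenation axis must match exactly, but along dimension 0, the array at index 0 has size 440 and the array at index 1 has size 441
```

Run:
```python
from workcell import robot
from h import *
import cv2
w,s=pickle.load(open("w5.pkl","rb"))
cv=lambda r,x,y,a,b,f:cv2.resize(cv2.convertScaleAbs(cv2.cvtColor(r["image"],cv2.COLOR_RGB2BGR)[y:y+b,x:x+a],alpha=1.4),None,fx=f,fy=f,interpolation=cv2.INTER_CUBIC)
cv2.imwrite("pics/c5.png",np.hstack([cv(w,156,100,200,220,2),cv(s,100,180,110,110,4)]))
want(robot,[462,-339.3,215],.297)
```

```text
t 13.9 tcp [492.4 364.9 217.8] F [ 0.  -0.1 -1.8] open 0.295
shift [-194.4  677.6    2.1] turn [-0.04 -0.05 -3.48] rows>= 11.278546898820762
```

View pics/c5.png

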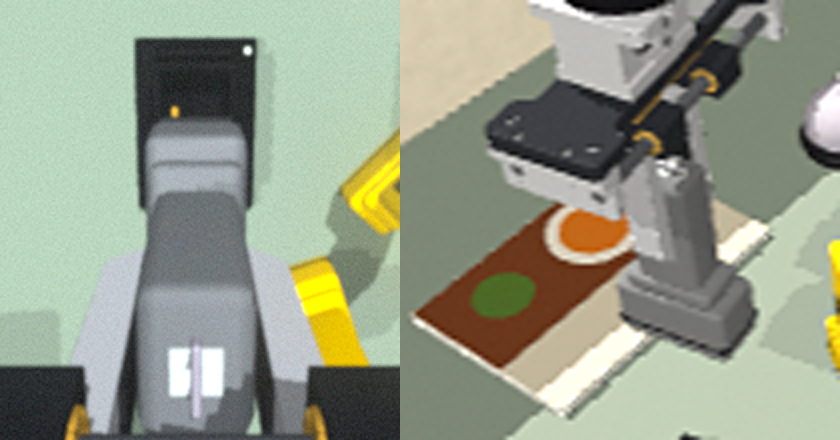

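```bash
python3 -m inch '{"xyz":[[-3,12,0],[-11,40,0],[-24,83,0],[-39,136,0],[-54,190,0],[-70,244,0],[-84,292,0],[-97,339,0]],"angular":[[0,0,0],[0,0,0],[0,0,-0.5],[0,0,-1],[0,0,-1.2],[0,0,-1.5],[0,0,-1.7],[0,0,-1.7]]}'
python3 - <<'E'
from workcell import robot
from h import *
want(robot,[462,-339.3,215],.297)
E
```

```text
time: 14.9
ee_pos: [476.3, 10.0, 217.1]
orientation: [-3.114, -0.415, 0.0]
force: [0.9, -0.1, -2.1]
opening: 0.295
t 14.9 tcp [476.3  10.  217.1] F [ 0.9 -0.1 -2.1] open 0.295
shift [-105.2  333.4    2. ] turn [-0.03  0.   -1.84] rows>= 5.593335120145546
```

```bash
python3 -m inch '{"xyz":[[-15,48,0],[-31,97,0],[-47,148,0],[-62,197,0],[-77,245,0],[-90,287,0],[-99,315,0],[-105,333,0]],"angular":[[0,0,0],[0,0,-0.5],[0,0,-1],[0,0,-1.5],[0,0,-1.8],[0,0,-1.8],[0,0,-1.8],[0,0,-1.8]]}'
python3 -m inch '{"xyz":[[0,0,0],[0,0,0],[0,0,0],[0,0,0]],"angular":[[0,0,0],[0,0,0],[0,0,0],[0,0,0]]}'
python3 - <<'E'
from workcell import robot
from h import *
import cv2
w=robot.get_image("wrist"); s=robot.get_image("side"); t=robot.get_image("top")
cv=lambda r,x,y,a,b,f:cv2.resize(cv2.convertScaleAbs(cv2.cvtColor(r["image"],cv2.COLOR_RGB2BGR)[y:y+b,x:x+a],alpha=1.4),None,fx=f,fy=f,interpolation=cv2.INTER_CUBIC)
pickle.dump((w,s,t),open("w6.pkl","wb"))
cv2.imwrite("pics/c6.png",np.hstack([cv(w,156,60,200,220,2),cv(s,280,80,110,110,4)]))
cv2.imwrite("pics/t6.png",cv2.cvtColor(t["image"],cv2.COLOR_RGB2BGR))
want(robot,[462,-339.3,215],.297)
E
```

```text
time: 15.9
ee_pos: [460.4, -340.7, 216.3]
orientation: [-3.107, -0.46, 0.003]
force: [-0.6, -0.1, -3.0]
opening: 0.292
time: 16.4
ee_pos: [460.8, -339.7, 216.4]
orientation: [-3.106, -0.462, 0.002]
force: [0.3, -0.2, -1.8]
opening: 0.295
t 16.55 tcp [ 460.6 -340.3  216.4] F [ 0.1 -0.6 -1.4] open 0.294
shift [ 1.6 -0.6  1.4] turn [-0.07  0.08 -0.15] rows>= 0.03588000523520332
```

View pics/c6.png

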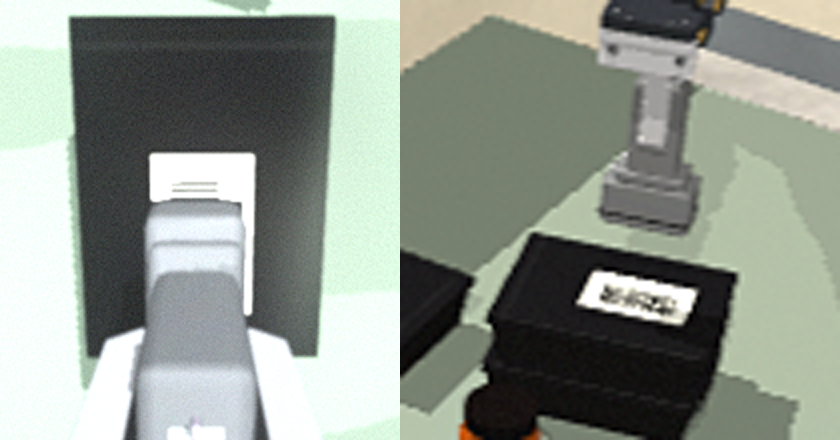

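View pics/t6.png

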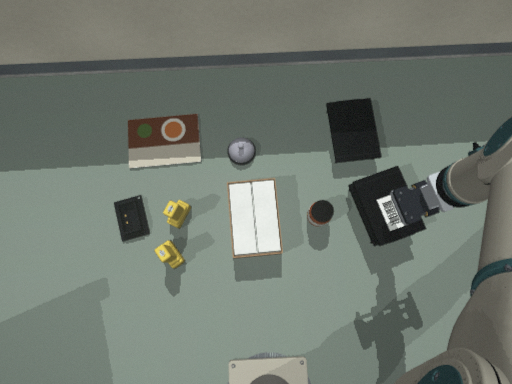

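Run:
```python
from h import *
import cv2
w,s,t=pickle.load(open("w6.pkl","rb")); yw=.297;u=np.array([np.cos(yw),np.sin(yw),0]);v=np.array([-u[1],u[0],0])
e=np.array([460.6,-340.3,216.4]); win=e-[0,0,39.2]
box=lambda c,hx,hy,z:[c+a*hx*u+b*hy*v+[0,0,z] for a,b in((1,1),(1,-1),(-1,-1),(-1,1))]
def dr(r,x,y,a,b,f):
    im=cv2.resize(cv2.cvtColor(r["image"],cv2.COLOR_RGB2BGR)[y:y+b,x:x+a],None,fx=f,fy=f,interpolation=cv2.INTER_CUBIC)
    for B,col in((box(win,36,18,0),(0,0,255)),(box(win,36,18,50),(0,255,0)),(box(win,20,14,126),(255,255,0))):
        p=((proj(B,r)-[x,y])*f).round().astype(int); cv2.polylines(im,[p],True,col,1)
    return im
cv2.imwrite("pics/o6.png",np.hstack([dr(w,190,110,130,130,3),dr(s,300,60,80,78,5)])) if 0 else None
a=dr(w,190,130,130,130,3); b=dr(s,310,65,78,78,5); cv2.imwrite("pics/o6.png",np.hstack([a,b]))
```

```text
(no output)
```

View pics/o6.png

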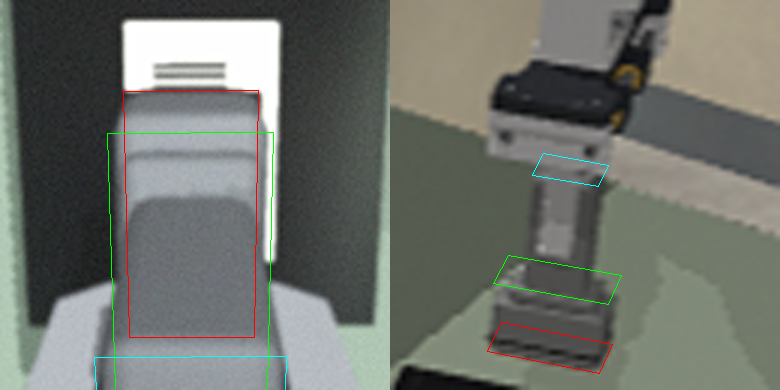

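```bash
python3 -m inch '{"xyz":[[1.5,-0.6,8],[1.5,-0.6,20],[1.5,-0.6,32],[1.5,-0.6,41],[1.5,-0.6,45],[1.5,-0.6,47],[1.5,-0.6,47],[1.5,-0.6,47]],"angular":[[0,0,-0.1],[0,0,-0.1],[0,0,-0.1],[0,0,-0.1],[0,0,-0.1],[0,0,-0.1],[0,0,-0.1],[0,0,-0.1]]}'
python3 - <<'E'
from workcell import robot
from h import *
import cv2
w=robot.get_image("wrist"); s=robot.get_image("side")
want(robot,[462,-339.3,169.2],.297)
e=robot.sense()["ee_pos"]; yw=.297;u=np.array([np.cos(yw),np.sin(yw),0]);v=np.array([-u[1],u[0],0])
win=e-[0,0,39.2]
box=lambda c,hx,hy,z:[c+a*hx*u+b*hy*v+[0,0,z] for a,b in((1,1),(1,-1),(-1,-1),(-1,1))]
code=np.array([462,-339.3,100])
def dr(r,x,y,a,b,f):
    im=cv2.resize(cv2.cvtColor(r["image"],cv2.COLOR_RGB2BGR)[y:y+b,x:x+a],None,fx=f,fy=f,interpolation=cv2.INTER_CUBIC)
    for B,col in((box(win,36,18,0),(0,0,255)),(box(code,30,13,0),(0,255,0))):
        p=((proj(B,r)-[x,y])*f).round().astype(int); cv2.polylines(im,[p],True,col,1)
    return im
cv2.imwrite("pics/o7.png",np.hstack([dr(w,190,110,130,130,3),dr(s,300,85,78,78,5)]))
cv2.imwrite("pics/s7.png",cv2.cvtColor(s["image"],cv2.COLOR_RGB2BGR))
E
```

```text
time: 17.55
ee_pos: [462.0, -339.5, 169.8]
orientation: [-3.107, -0.463, 0.001]
force: [-0.1, -0.5, -2.5]
opening: 0.296
t 17.65 tcp [ 462.  -339.4  169.7] F [-0.3  0.7 -1.5] open 0.296
shift [ 0.1 -0.1  0.5] turn [-0.04  0.06 -0.04] rows>= 0.00820169405864296
```

View pics/o7.png

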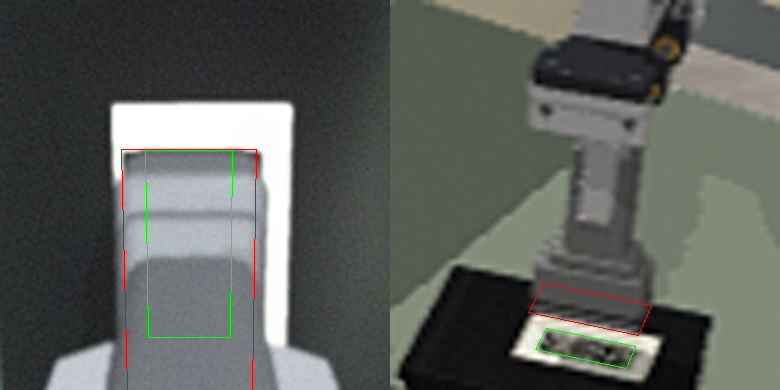

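View pics/s7.png

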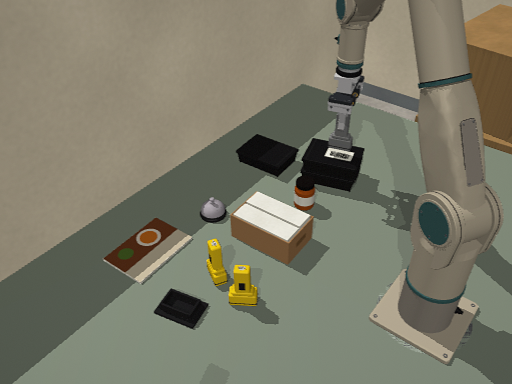

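Both views agree: the window's outline sits over the bars within about 1 px, with a gap of about 30 mm. I'll make one small trim, let it settle, check again and hand in.

```bash
python3 -m inch '{"xyz":[[1,0,0.5],[1,0,0.5],[1,0,0.5],[1,0,0.5],[1,0,0.5],[1,0,0.5]],"angular":[[0,0,0],[0,0,0],[0,0,0],[0,0,0],[0,0,0],[0,0,0]]}'
python3 - <<'E'
from workcell import robot
from h import *
import cv2
want(robot,[462,-339.3,169.2],.297)
t=robot.get_image("top"); cv2.imwrite("pics/t8.png",cv2.cvtColor(t["image"],cv2.COLOR_RGB2BGR))
want(robot,[462,-339.3,169.2],.297); print(np.abs(robot.sense()["qvel"]).max())
E
```

```text
time: 18.4
ee_pos: [462.9, -339.1, 169.2]
orientation: [-3.107, -0.463, 0.002]
force: [-0.5, 0.1, -2.4]
opening: 0.298
t 18.4 tcp [ 462.9 -339.1  169.2] F [-0.5  0.1 -2.4] open 0.298
shift [-0.9 -0.1 -0. ] turn [-0.05  0.06 -0.05] rows>= 0.014739761101271048
t 18.45 tcp [ 462.9 -339.1  169.2] F [ 1.6  0.1 -1.7] open 0.299
shift [-1.  -0.1  0. ] turn [-0.04  0.05 -0.05] rows>= 0.01528939695155568
0.0018289935019335838
```

View pics/t8.png

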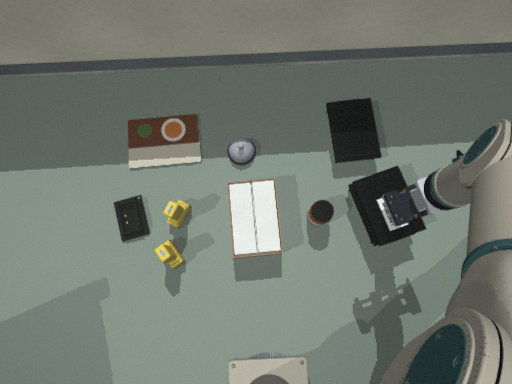

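The top view shows the carton (254,218), jar (320,212), boxes, magazine and yellow scanners at the same pixels as at the start. The arm is still and holding the scanner over the label.

```bash
python3 -c "
from workcell import robot
print(robot.hand_in())"
```

```text
the job is handed in; nothing more can be done
None
```

I rang the bell, took the grey scanner from its cradle and carried it over the counter. The job was handed in at about 18.5 s, with the scanner held over the barcode.

- **Bell:** I pressed it with the jaws shut until it reached its stop; force rose from 3 to 14 N with no further travel.
- **Final pose:** the window is about 30 mm above the code. By my estimate it is centred within 1–2 mm and aligned with the row of bars, and the scanner is upright. The grip is 35 N, the measured opening about 28 mm, and the joints were still at hand-in.
- **Other goods:** the last top view showed the order, carton, jar, magazine, spare box and yellow look-alikes where they started.

**Checks that disagreed:**
- **Fingertip height:** bell contact put the real fingertips about 35 mm above the reported tool point, while the cameras suggested about 30 mm. I took the window height from the scanner's seat in the cradle instead, and the side view agreed within about 3 mm.
- **Scanner along x:** the wrist and fixed cameras differed by up to 4 mm, so I used a value in between. The scanner's outline over the label then matched within about 1 px.
- **Bell along x:** the estimates ranged from 668 to 677 mm; I pressed at 676 mm.

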